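# Switch on the ring light and touch its round key

### The arm

A 6-joint arm with a two-finger parallel gripper is mounted at the origin on the work surface. World frame = base frame: x ahead of the robot, y to its left, z up, the work surface at z = 0. Lengths are in m, angles in rad, forces in N, time in s.
With the tool pointing down it reaches from about 0.375 to 0.925 m from the base axis. Payload 5.7 kg.
Tool frame: the origin (TCP) lies at the very end of the fingers, on their centre line; the grasp point (between the pads) lies 19 mm behind it (env.grasp_offset is the distance from the TCP to the grasp point, in m); z points along the fingers, x is the direction in which the jaws open and shut, and the axes are right-handed (so a half turn about z gives the same grasp; the last joint's range is limited). The gripper opens to 88 mm and grips with 3 to 60 N. Pads are 20 mm wide; open, the fingers measure 115 mm over their backs; the gripper's body (75 mm by 178 mm) begins 61 mm behind the grasp point.
Start: joints at [1.183, 0.359, 1.51, -0, 1.272, -0.115], TCP at [0.162, 0.578, 0.223] pointing down, gripper open.
Joint ranges: [-2.97, 2.97], [-1.01, 2.36], [0.21, 2.38], [-0.96, 4.11], [0.2, 2.71], [-2.98, 2.98]. Speed limits (rad/s): [2.39, 2.39, 3.14, 3.14, 3.14, 3.14].

### API

Orientations are given as a unit quaternion [w, x, y, z].
In Python, from cell import env, get_image, calibration, finish_job gives the robot as it stands.
- The arm moves only by the shell command python3 -m handwheel 'ROWS' [FORCE]. ROWS is JSON, a list that holds one entry, the list of rows, each a list of 5 numbers: the opening, from -1 (shut) to 1 (fully open), then the shift along the world's x, y, z in m, then the turn about the world's z in rad. In form: [[[gripper, x, y, z, yaw], ...]]. A call has 1 to 12 rows; each row is the pose to reach, as a shift and turn from the pose commanded when the call began; what a row does not reach only later rows make up. A row lasts 1/12 s, in which the tool goes at most 41.7 mm and 7.16 degrees, less where a joint would pass 70% of its speed; a pose out of reach is approached as far as the arm can. A call with a gripper value outside its range is refused whole. The fingers move at their own pace and stop on an object; FORCE is the grip in N (left out, the last holds). Time passes only in rows, so rows that repeat a pose let the fingers close. It gives the time, the measured TCP pose, the force and the opening at its end, in the units of the state.
- env.observe(): the state, without advancing time (a new reading comes with each control period).
- get_image(name): name is "side" or "top"; returns (picture, depth): 384x512x3 uint8, red, green, blue; 384x512 float32, m along the optical axis (not along the pixel's ray), 0 where there is no reading.
- calibration(name): a dict with "K" (3x3 intrinsics, pixels), "cam_to_world" (4x4, takes a point from camera to world coordinates). Camera axes: x right, y up, looking along -z (the intrinsics and any distortion apply to the point x, -y, -z); pixel columns grow to the right and rows downward; lengths in m; the calibration is good to about 2 mm. A picture is of the moment at which its call begins. calibration takes no time and is no camera call.
- finish_job(): hands the job in, once; it reports no verdict.
The state is a dict: "time": time; "joints": joint angles; "qd": joint speeds; "tau": joint torques, N m; "tool_pos": TCP position; "orientation": TCP orientation; "ft_force": force on the tool from outside, world axes, zero at the start; "ft_torque": the same for the moment, N m; "width": finger opening in m.
Only numpy, scipy, OpenCV 4.12 (cv2) and the standard library are available. Lean on these libraries where they do the work, as an engineer would, in place of code of your own. Each camera call takes 0.05 s, during which the arm holds its last target.

### The job

Switch on the mirror's ring light: first push the toggle on the control bar fully over, away from the robot, and then touch the round key on the same bar lightly with the fingertips, without pressing hard. Draw the hand back a good hand's width from the key and leave the other two keys and everything standing around undisturbed; nothing is to be picked up.

Things in the scene. Friction and masses are not known exactly. Their poses are not given: they have to be found in the camera images.
- control_bar: The ring light's control bar: a flat black box fixed to the bench, 100 mm (x) by 330 mm (y) by 22 mm high, trimmed with aluminium at the foot. Origin at the centre of its underside; its x axis points away from the robot across the bar, y along it to the left, z up. The toggle stands on it at y = +125 mm; the three touch keys stand in one row at x = 0 and y = +35, -35 and -105 mm, in an order that changes.
- toggle (a joint): The toggle's angle in rad: near 0 (0 to 0.2) at the start, leaning about 0.5 rad towards the robot (-x of the bar); 1.0 is the stop, fully over, leaning 0.5 rad away from the robot (+x of the bar). It stays where it is left; about 1.5 to 2 N at its ball moves it.
- toggle_tip (a point): Centre of the toggle's aluminium ball, 26 mm in diameter, at the end of a rod 10 mm thick. It stands 45 mm from the toggle's hinge, whose axis runs along the bar's y, 44 mm above the bench over the middle of the bar's width. The ball's centre is about 84 mm above the bench at both ends of its swing and 89 mm in the middle. The toggle's housing, 70 mm (x) by 50 mm (y), reaches 47 mm above the bench, and a round boss on the hinge, 13 mm in radius, reaches 57 mm.
- round_top (a point): Centre of the top of the round key, a plain aluminium disc 36 mm in diameter, the only round one of the three keys; its top is 40 mm above the bench and 12 mm above its black 50 mm square frame. A soft spring carries it: it gives from about 1 N, goes 8 mm down and is fully down at about 11 N; it comes back by itself. A light touch is from 0.5 N to 15 N.
- round_key (a joint): How far the round key is pressed down, in m: 0 up, 0.008 fully down.
- bar_top (a point): Centre of the top of the bar-shaped key, aluminium, 44 mm (x of the bar) by 11 mm, same height and spring as the round key. Not to be touched.
- cross_top (a point): Centre of the top of the cross-shaped key, aluminium, 44 mm across with arms 12 mm wide, same height and spring. Not to be touched.
- bar_key (a joint): How far the bar-shaped key is pressed down, in m.
- cross_key (a joint): How far the cross-shaped key is pressed down, in m.
- comb: Loose bamboo comb lying flat, 150 by 42 by 6 mm, long along its x; origin on the bench under its middle.
- jar: Loose narrow aluminium jar with a closed screw lid, 41 mm in diameter, 94 mm tall, beyond the control bar; origin at the centre of its underside.
- bangle_post: Loose white ceramic bangle post, 140 mm tall, foot 90 mm in diameter, with three bangles on the foot, to the right of the control bar; origin at the centre of its underside.
- hairpin_box: Loose blue plastic hairpin box, 58 by 88 by 33 mm, on the robot's side of the control bar; origin at the centre of its underside.
- perfume: Loose amber glass bottle, 34 by 50 by 91 mm tall with its black cap, to the left of the control bar; origin at the centre of its underside.
- dish: Loose small white ceramic bowl, 80 mm in diameter, 28 mm tall, beyond the control bar; origin at the centre of its underside.

How it is judged:
By the outcome, as a careful person would: the job done as asked, in the order asked, and still so for the second after the job is handed in, with the robot touching nothing.
It also fails if it takes over 40 s, if anything falls off the work surface, if the arm or the gripper's body presses on something with over 40 N, if the wrist force passes 120 N, or if a joint passes its speed limit or range.

## Working session

There is one attempt and no reset: what is moved stays moved. The work goes in short steps, Python scripts to look and compute and a shell command to move; the robot and the scene stay as the last step left them, time stands still between calls to the robot, and variables do not carry over. Pictures are saved under pics/ and viewed, and the job is handed in when it is done.

```bash
ls; mkdir -p pics; cat > h.py <<'E'
import numpy as np,cv2
from cell import env,get_image,calibration
def snap(n,tag):
    im,d=get_image(n); np.savez(f'pics/{n}_{tag}.npz',im=im,d=d); cv2.imwrite(f'pics/{n}_{tag}.png',im[:,:,::-1]); return im,d
def w(n,d,u,v,z=None):
    c=calibration(n);K=np.array(c['K']);T=np.array(c['cam_to_world'])
    p=cv2.undistortPoints(np.array([[[u,v]]],float),K,np.array(c['dist'],float) if 'dist' in c else None)[0,0]
    r=np.array([p[0],-p[1],-1.])
    if z is None: k=d[int(round(v)),int(round(u))]; return T[:3,:3]@(r*k)+T[:3,3]
    R=T[:3,:3]@r; k=(z-T[2,3])/R[2]; return T[:3,3]+k*R
E
python3 - <<'E'
from h import *
for n in('side','top'): snap(n,'0'); c=calibration(n); print(c)
print(env.observe())
E
```

```text
pics
{'K': array([[377.93258683,   0.        , 258.94614928],
       [  0.        , 377.93258683, 188.48145101],
       [  0.        ,   0.        ,   1.        ]]), 'cam_to_world': array([[-0.96087301,  0.16552183, -0.22209364,  0.35050776],
       [-0.27695468, -0.56144896,  0.77978919,  0.73206858],
       [ 0.00437789,  0.81078825,  0.58532319,  0.6520647 ],
       [ 0.        ,  0.        ,  0.        ,  1.        ]])}
{'K': array([[384.36906458,   0.        , 250.34332302],
       [  0.        , 384.36906458, 190.69662908],
       [  0.        ,   0.        ,   1.        ]]), 'cam_to_world': array([[-0.01251668,  0.99500468, -0.09904046,  0.45097799],
       [-0.99982715, -0.01381574, -0.01244151, -0.01013   ],
       [-0.01374768,  0.09886762,  0.99500563,  0.99582818],
       [ 0.        ,  0.        ,  0.        ,  1.        ]])}
{'time': 0.1, 'joints': array([ 1.18289262e+00,  3.59445014e-01,  1.51129995e+00, -5.63313551e-07,
        1.27250532e+00, -1.15110989e-01]), 'qd': array([ 0.00026904, -0.00128313, -0.00191437,  0.00156848,  0.00175814,
       -0.00108693]), 'tau': array([-7.47420690e-04, -5.16359568e+01, -2.71404952e+01,  6.76169037e-02,
        2.75375205e-02,  1.28469830e-05]), 'tool_pos': array([0.16143369, 0.57723824, 0.22189572]), 'orientation': array([ 4.22002841e-04,  7.96687172e-01,  6.04391316e-01, -7.13332063e-04]), 'ft_force': array([-0.37430587,  0.13777071,  0.49519921]), 'ft_torque': array([ 0.01191047, -0.02925536, -0.01669279]), 'width': 0.08773948611478621}
```

View pics/side_0.png

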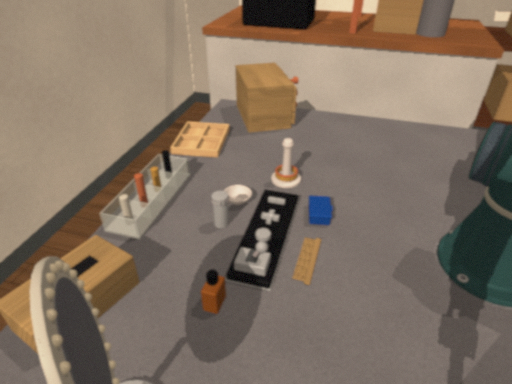

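View pics/top_0.png

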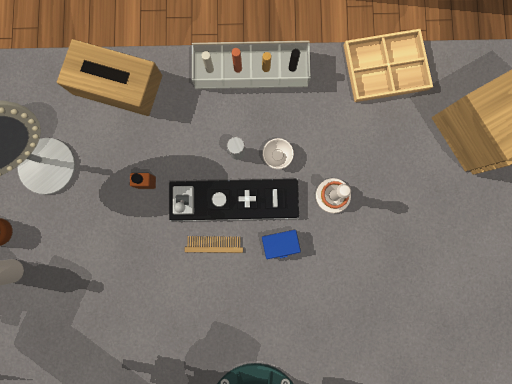

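The bar spans about (168–299, 180–220) in the top view. The toggle is at (182,203), and the round key at (219,199) is nearest to it, then the cross at (247,199) and the bar key at (275,198).

```bash
python3 - <<'E'
from h import *
a=np.load('pics/top_0.npz');im,d=a['im'],a['d']
c=im[165:235,155:310]; cv2.imwrite('pics/topcrop.png',cv2.resize(c,None,fx=5,fy=5,interpolation=cv2.INTER_CUBIC)[:,:,::-1])
for nm,u,v,z in [('round',219,199.5,.04),('cross',247,199,.04),('bar',275,198,.04),('c1',169,181,.022),('c2',298,180,.022),('c3',299,218,.022),('c4',170,220,.022),('ball',180,207,.084),('perf',141,181,.09),('jar',235,145,.094)]:
    print(nm,w('top',d,u,v).round(4),w('top',d,u,v,z).round(4))
s=np.load('pics/side_0.npz');c=s['im'][185:290,220:325]; cv2.imwrite('pics/sidecrop.png',cv2.resize(c,None,fx=5,fy=5,interpolation=cv2.INTER_CUBIC)[:,:,::-1])
E
```

```text
round [0.5251 0.0804 0.0397] [0.5251 0.0803 0.04  ]
cross [0.5253 0.0104 0.0416] [0.5254 0.0104 0.04  ]
bar [ 0.5269 -0.0593  0.041 ] [ 0.527  -0.0594  0.04  ]
c1 [0.5785 0.2148 0.0006] [0.5757 0.21   0.022 ]
c2 [ 0.5763 -0.1222  0.0006] [ 0.5736 -0.1198  0.022 ]
c3 [ 0.4776 -0.1226 -0.0016] [ 0.477  -0.1199  0.022 ]
c4 [0.4766 0.211  0.0023] [0.4761 0.2066 0.022 ]
ball [0.5042 0.1665 0.0979] [0.5051 0.1692 0.084 ]
perf [0.5699 0.2659 0.0754] [0.568  0.2616 0.09  ]
jar [0.6514 0.0365 0.0917] [0.6509 0.0364 0.094 ]
```

View pics/topcrop.png

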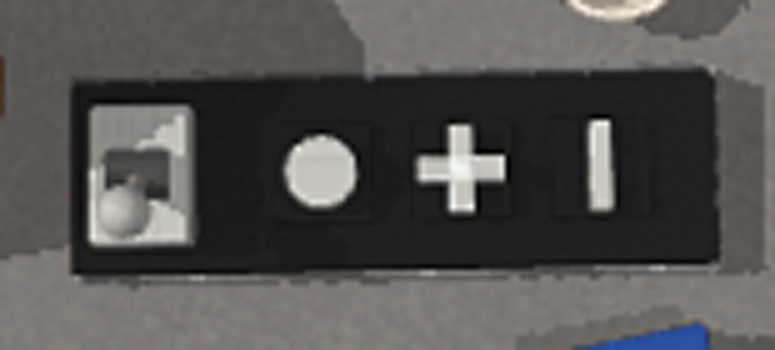

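View pics/sidecrop.png

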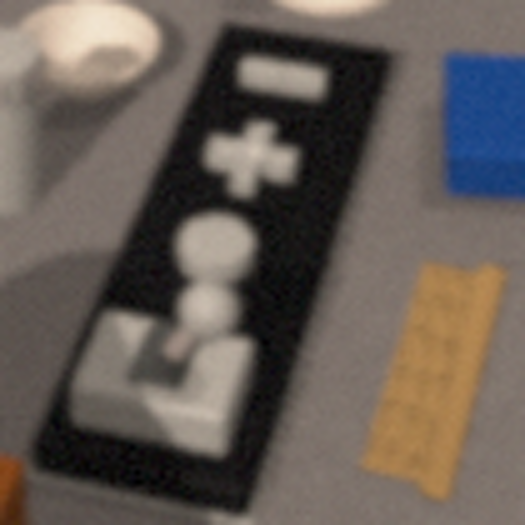

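```bash
python3 -m handwheel '[[[-1,0.024,-0.034,0,0.03],[-1,0.048,-0.068,0,0.06],[-1,0.072,-0.102,0,0.09],[-1,0.096,-0.136,0,0.12],[-1,0.12,-0.17,0,0.15],[-1,0.144,-0.204,0,0.18],[-1,0.168,-0.238,0,0.21],[-1,0.192,-0.272,0,0.24],[-1,0.216,-0.306,0,0.27],[-1,0.24,-0.34,0,0.287],[-1,0.264,-0.374,0,0.287],[-1,0.288,-0.408,0,0.287]]]' 10
python3 -m handwheel '[[[-1,0,0,0,0],[-1,0,0,0,0]]]'
```

```text
time: 1.1
tool_pos: [0.4502, 0.1678, 0.2225]
orientation: [-0.0, 0.702, 0.712, -0.0]
ft_force: [0.6, 0.8, 0.2]
width: 0.0113
time: 1.27
tool_pos: [0.4506, 0.168, 0.2223]
orientation: [-0.0, 0.704, 0.71, -0.0]
ft_force: [-0.3, 0.2, -0.6]
width: 0.0013
```

```bash
python3 -m handwheel '[[[-1,0,0.002,-0.035,0],[-1,0,0.002,-0.07,0],[-1,0,0.002,-0.105,0],[-1,0,0.002,-0.135,0],[-1,0,0.002,-0.152,0],[-1,0,0.002,-0.152,0],[-1,0,0.002,-0.152,0]]]'
python3 - <<'E'
from h import *
im,d=snap('side','1');cv2.imwrite('pics/s1.png',cv2.resize(im[140:300,200:360],None,fx=4,fy=4,interpolation=cv2.INTER_CUBIC)[:580,:,::-1])
E
```

```text
time: 1.85
tool_pos: [0.4479, 0.1727, 0.07]
orientation: [-0.001, 0.702, 0.713, -0.001]
ft_force: [0.3, -1.2, 0.9]
width: 0.0007
```

View pics/s1.png

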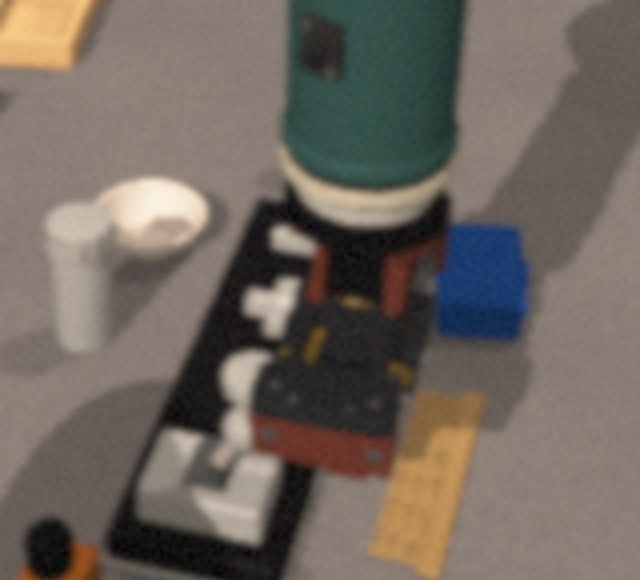

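The hand is on the robot's side of the ball, which shows at crop pixel (238,425) with the housing left of it. The fingers are hidden behind the gripper body. Next is a slow push in +x.

```bash
python3 -m handwheel '[[[-1,0.015,-0.002,0,0],[-1,0.025,-0.002,0,0],[-1,0.033,-0.002,0,0],[-1,0.04,-0.002,0,0],[-1,0.045,-0.002,0,0],[-1,0.05,-0.002,0,0],[-1,0.055,-0.002,0,0],[-1,0.06,-0.002,0,0],[-1,0.065,-0.002,0,0],[-1,0.065,-0.002,0,0]]]'
```

```text
time: 2.73
tool_pos: [0.5163, 0.1698, 0.0706]
orientation: [0.001, 0.702, 0.712, 0.001]
ft_force: [-0.3, 0.3, -0.1]
width: 0.0003
```

```bash
python3 -m handwheel '[[[-1,0.003,0,0,0],[-1,0.006,0,0,0],[-1,0.008,0,0,0],[-1,0.008,0,0,0]]]'; python3 -m handwheel '[[[-1,0.002,0,0,0],[-1,0.002,0,0,0]]]'
```

```text
time: 3.07
tool_pos: [0.5216, 0.1697, 0.0702]
orientation: [-0.001, 0.702, 0.712, -0.001]
ft_force: [-3.3, 0.8, -0.1]
width: 0.0006
time: 3.23
tool_pos: [0.5218, 0.1697, 0.0701]
orientation: [-0.002, 0.702, 0.712, -0.002]
ft_force: [-7.6, 0.8, 3.2]
width: 0.0003
```

```bash
python3 -m handwheel '[[[-1,0.002,0,0,0],[-1,0.003,0,0,0],[-1,0.003,0,0,0]]]'; python3 -m handwheel '[[[-1,-0.015,0,0,0],[-1,-0.045,0,0,0],[-1,-0.07,0,0.02,0],[-1,-0.08,0,0.06,0],[-1,-0.08,-0.02,0.1,0],[-1,-0.08,-0.06,0.12,0],[-1,-0.08,-0.09,0.12,0],[-1,-0.08,-0.09,0.12,0]]]'
python3 - <<'E'
from h import *
im,d=snap('side','2');c=im[185:290,215:320]; cv2.imwrite('pics/s2.png',cv2.resize(c,None,fx=5,fy=5,interpolation=cv2.INTER_CUBIC)[:,:,::-1])
im,d=snap('top','2');c=im[140:240,155:310]; cv2.imwrite('pics/t2.png',cv2.resize(c,None,fx=5,fy=5,interpolation=cv2.INTER_CUBIC)[:,:,::-1])
E
```

```text
time: 3.48
tool_pos: [0.5219, 0.1696, 0.07]
orientation: [-0.003, 0.702, 0.712, -0.004]
ft_force: [-14.1, 1.5, 9.3]
width: 0.0005
time: 4.15
tool_pos: [0.4504, 0.0754, 0.1933]
orientation: [0.004, 0.703, 0.711, 0.002]
ft_force: [-1.0, 0.3, -0.3]
width: 0.0004
```

View pics/s2.png

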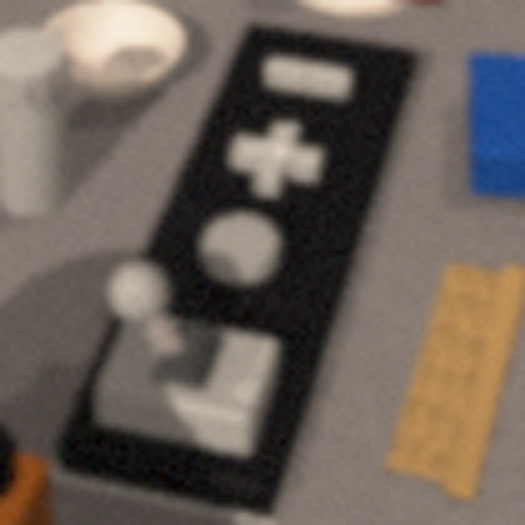

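View pics/t2.png

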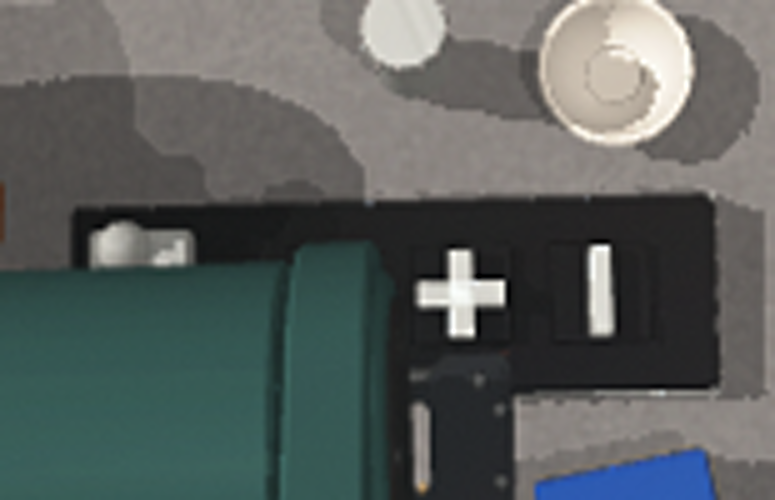

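The ball moved from top row 207 to row 188, which is the far side, and the push force climbed to 14 N against the stop. The keys look unchanged. Next is the approach over the round key.

```bash
python3 - <<'E'
from h import *
print(w('top',None,179.6,188,.084), env.observe()['tool_pos'])
E
python3 -m handwheel '[[[-1,0.03,0.003,0,0],[-1,0.06,0.005,0,0],[-1,0.075,0.005,-0.02,0],[-1,0.075,0.005,-0.055,0],[-1,0.075,0.005,-0.09,0],[-1,0.075,0.005,-0.115,0],[-1,0.075,0.005,-0.133,0],[-1,0.075,0.005,-0.14,0],[-1,0.075,0.005,-0.14,0],[-1,0.075,0.005,-0.14,0]]]'
```

```text
[0.55057012 0.17040324 0.084     ] [0.44875344 0.07887211 0.19137944]
time: 5.08
tool_pos: [0.5228, 0.0856, 0.0506]
orientation: [-0.0, 0.702, 0.712, -0.0]
ft_force: [0.3, -0.3, 0.7]
width: 0.0007
```

```bash
python3 -m handwheel '[[[-1,0.002,-0.004,-0.004,0],[-1,0.002,-0.004,-0.007,0],[-1,0.002,-0.004,-0.009,0],[-1,0.002,-0.004,-0.009,0]]]';python3 -m handwheel '[[[-1,0,0,-0.001,0],[-1,0,0,-0.002,0],[-1,0,0,-0.002,0]]]'
```

```text
time: 5.42
tool_pos: [0.5249, 0.0807, 0.0419]
orientation: [0.0, 0.702, 0.712, 0.0]
ft_force: [-0.1, -0.5, 1.0]
width: 0.0008
time: 5.67
tool_pos: [0.5249, 0.0807, 0.0398]
orientation: [0.0, 0.702, 0.712, 0.0]
ft_force: [-0.4, -0.1, 1.9]
width: 0.0003
```

```bash
python3 -m handwheel '[[[-1,0,0,-0.001,0],[-1,0,0,-0.002,0],[-1,0,0,-0.002,0]]]'
```

```text
time: 5.92
tool_pos: [0.5249, 0.0807, 0.0378]
orientation: [0.0, 0.702, 0.712, 0.0]
ft_force: [0.1, -0.9, 5.6]
width: 0.0003
```

A clear touch: 5.6 N with the tips at z = 37.8 mm, key top at 40 mm. Now straight up.

```bash
python3 -m handwheel '[[[-1,0,0,0,0],[-1,0,0,0.01,0],[-1,0,0,0.035,0],[-1,0,0,0.07,0],[-1,0,0,0.105,0],[-1,0,0,0.14,0],[-1,0,0,0.17,0],[-1,-0.03,0,0.19,0],[-1,-0.06,0,0.2,0],[-1,-0.09,0,0.2,0],[-1,-0.09,0,0.2,0],[-1,-0.09,0,0.2,0]]]'
python3 - <<'E'
from h import *
im,d=snap('side','3'); cv2.imwrite('pics/s3.png',cv2.resize(im[130:310,170:370],None,fx=3.2,fy=3.2,interpolation=cv2.INTER_CUBIC)[:,:,::-1])
im,d=snap('top','3'); a=np.load('pics/top_0.npz')['im']; b=im
cv2.imwrite('pics/t3.png',np.vstack([cv2.resize(x[130:265,110:360],None,fx=2.2,fy=2.2) for x in (a,b)])[:,:,::-1])
E
```

```text
time: 6.92
tool_pos: [0.433, 0.0809, 0.2382]
orientation: [0.0, 0.702, 0.712, 0.0]
ft_force: [0.4, -0.3, 0.6]
width: 0.0006
```

View pics/s3.png

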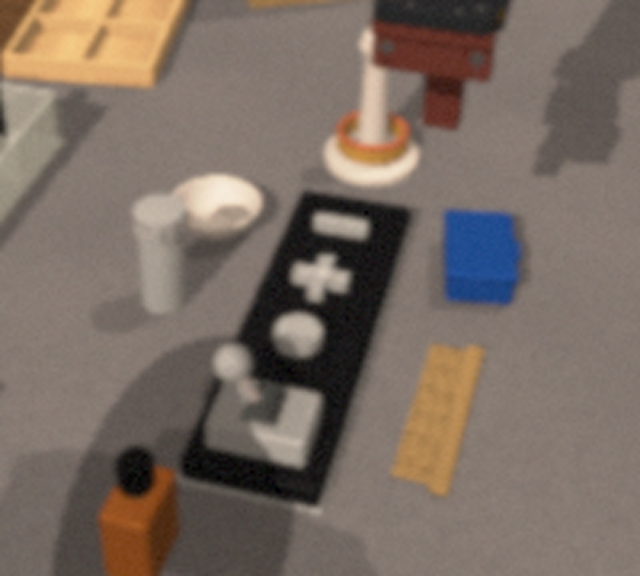

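View pics/t3.png

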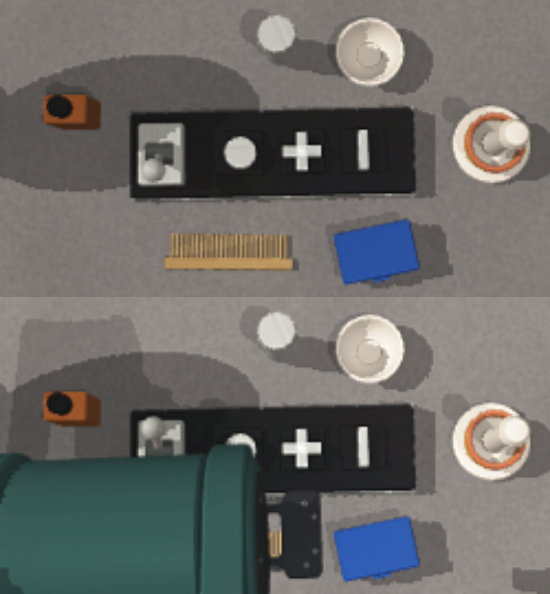

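The toggle leans to the far side, with its ball at (232,362) in the side crop. The keys are up and everything else is where it was. I'm handing in.

```bash
python3 -c "
from cell import finish_job
print(finish_job())"
```

```text
the job is handed in; nothing more can be done
None
```

I pushed the toggle fully over first, then touched the round key lightly with the closed fingertips, and handed the job in at about 7 s.

- **Toggle:** The push force rose to 14 N with no further movement, so the toggle was against its stop. In the pictures the ball is at x ≈ 0.550 m. The stop should put it at about 0.547 m, so the two agree within measuring error.
- **Round key:** The touch read 5.6 N at its end, with the fingertips about 2 mm below the key's rest height.
- **Hand:** It is drawn back to z ≈ 0.24 m, about 0.2 m from the key, and touching nothing.
- **Surroundings:** The last pictures show the other two keys up. The comb, jar, bangle post, box, perfume and bowl look unmoved. The comb was hidden by the arm in the last top view, so I checked it only in the side view.

No check failed.

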